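# Hang a slotted treehouse hanger on its trunk bolt

## Task

Pick up the green steel hanger and hang it on the bolt in the tree trunk: slide its side slot over the brass-coloured neck, between the collar and the washer, until it is fully home, then let it down so the neck sits in the notch and it hangs plumb by itself. The bolt was driven by eye, so find it by feel and work gently without forcing the hanger; leave the glue bottle, the tin and the cup of twigs alone.

Things in the scene. Friction and masses are not known exactly. Their poses are not given: they have to be found in the camera images.
- hanger: Loose green steel hanger, about 0.6 kg, an upside-down T standing on its foot. Origin: centre of the foot's underside; z up. Foot 92 (x) x 56 (y) x 5 mm. The upright plate, 6 mm thick, lies in the x-z plane at y = 0. Below the slot it spans x = -42 to +54 and reaches up to z = 70; above the slot it spans x = -42 to +20, up to z = 125.
- hanger_tab (a point): Where to grip the hanger from above: z = 150 mm on the tab that tops its plate (x = -22 to +20, z = 125 to 168 mm in the hanger's frame; 6 mm thick). Fingers close along the hanger's y. Fingertips that stay above z = 125 clear the bolt's collar. Same axes as the hanger.
- hanger_sill (a point): Free end (x = 54, z = 70 mm in the hanger's frame) of the straight sill under the slot. The slot is open at +x, 19 mm high (z = 70 to 89), and runs level to its closed end at x = -9.5. The lip over it ends at x = 20, so the last 34 mm of sill lie open to above: here it can feel for the neck's underside. Same axes as the hanger.
- hanger_seat (a point): Where the axis of the bolt's neck lies when the hanger hangs home: x = 0, y = 0 (mid-plane of the plate), z = 97 mm in the hanger's frame. It is in the notch, which turns up from the slot's closed end: 19 mm wide (x = -9.5 to +9.5), flat top at z = 105. Same axes as the hanger.
- trunk: Fixed trunk offcut, upright, 116 mm diameter, top 185 mm above the table, on a 170 x 170 x 12 mm plywood board. Origin: centre of the board's underside, on the trunk's axis; z up. A rigid, level steel bolt sticks out of it along its +y. The hanger can go on from the trunk's -x side, with its x and the trunk's x pointing the same way.
- trunk_neck (a point): Nominal middle of the bolt's neck (trunk x = 0, y = 122, z = 150 mm; trunk axes). The bolt was driven by eye: its true axis is up to 12 mm higher or lower and up to 10 mm off along the trunk's x, which this point does not show. Brass-coloured neck 16 mm diameter, 12 mm long, between collar (44 diameter, 8 thick, trunk side) and washer (40 diameter); nut, thread end 31 mm out.
- glue: White glue bottle with a red cap, loose, 54 mm diameter, 125 mm high, upright; origin at the centre of its base. Leave it alone.
- tin: Screw tin, loose, 64 mm diameter, 75 mm high, upright; origin at the centre of its base. Leave it alone.
- twig_cup: Terracotta cup of cut twigs, loose, 64 mm diameter, 85 mm high, twigs reach 135 mm; origin at the centre of its base. Leave it alone.

How it is judged:
By the outcome, as a careful person would: the job done as asked, in the order asked, and still so for the second after the job is handed in, with the robot touching nothing.
It also fails if it takes over 54 s, if anything falls off the work surface, if the arm or the gripper's body presses on something with over 40 N, if the wrist force passes 120 N, or if a joint passes its speed limit or range.

## Robot

A 7-joint arm with a two-finger parallel gripper is mounted at the origin on the work surface. World frame = base frame: x ahead of the robot, y to its left, z up, the work surface at z = 0. Lengths are in m, angles in rad, forces in N, time in s.
With the tool pointing down it reaches from about 0.4 to 0.925 m from the base axis. Payload 4.1 kg.
Tool frame: the origin (TCP) lies midway between the tips of the shut fingers; the grasp point (between the pads) lies 19 mm behind it (arm.pinch_z is the distance from the TCP to the grasp point, in m); y points along the fingers, z is the direction in which the jaws open and shut, and the axes are right-handed (so a half turn about y gives the same grasp; the last joint's range is limited). The gripper opens to 85 mm and grips with 20 to 120 N. Pads are 22 mm wide; open, the fingers measure 114 mm over their backs; the gripper's body (76 mm by 85 mm) begins 54 mm behind the grasp point. The pads swing forward as they close: fully open they stand 13 mm farther back than shut.
Start: joints at [1.066, 0.398, 0.045, 1.537, -0.019, 1.207, -0.051], TCP at [0.257, -0.597, 0.231] pointing down, gripper open.
Joint ranges: [-2.82, 2.82], [-0.49, 2.23], [-1.37, 1.46], [0, 2.46], [-1.36, 4.5], [0.23, 2], [-2.94, 2.94]. Speed limits (rad/s): [2.57, 2.57, 3.14, 3.14, 3.14, 3.14, 3.14].

## Interface

Orientations are given as [roll, pitch, yaw] about the fixed x, y, z axes, in that order (R = Rz(yaw) Ry(pitch) Rx(roll)).
In Python, from cell import arm gives the robot as it stands. The module is installed in compiled form; this text tells all that it offers.
- The arm moves only by the tool apply_moves, never from a script. Its argument "motion" is a list of rows, each a list of 2 entries, a list of its own where there are three numbers: the shift along the tool's x, y, z each as a share of 0.025 m, from -1 to 1, then the turn, a rotation vector about the tool's x, y, z each as a share of 5 degrees, from -1 to 1. In form: [[[tx, ty, tz], [wx, wy, wz]], ...]. A call has 1 to 8 rows; each row shifts and turns the commanded pose from where the row before left it, along the tool's axes as they then stand; what a row does not reach is not made up. A row lasts 1/10 s, in which the tool goes at most 50 mm and 8.59 degrees, less where a joint would pass 70% of its speed; a pose out of reach is approached as far as the arm can. A call with a number of a shift or a turn outside -1 to 1 is refused whole. A call with a gripper value outside its range is refused whole. "jaw" is the closure, from 0 (fully open) to 1 (shut), set as the call begins (left out, the last holds). The fingers move at their own pace and stop on an object; the grip force is fixed at half the most. Time passes only in rows, so rows that do not move let the fingers close. It gives the time, the measured TCP pose, the force and the opening at its end, in the units of the state.
- arm.sense(): the state, without advancing time (a new reading comes with each control period).
- arm.snapshot(name): name is "side" or "top" or "wrist"; returns (picture, depth): 384x512x3 uint8, red, green, blue; 384x512 float32, m along the optical axis (not along the pixel's ray), 0 where there is no reading.
- arm.get_calibration(name): a dict with "mtx" (3x3 intrinsics, pixels), "R" (3x3) and "t" (3): a world point X has camera coordinates R X + t. Camera axes: x right, y down, z forward; pixel columns grow to the right and rows downward; lengths in m; the calibration is good to about 2 mm. A picture is of the moment at which its call begins: read the wrist's pose just before it. get_calibration takes no time and is no camera call; for the wrist camera it gives the pose at the moment of the call.
- arm.close_job(): hands the job in, once; it reports no verdict.
Trained networks look in the newest picture that a camera, given by its name, has taken for a name from the list of things; names that differ only in an ending like _2 or _b are one class to them, and where a whole thing is asked for, a point or a joint stands for the part that bears it (a point fixed in the world has none). Each returns a list of dicts, best first, with "score" (0 to 1); they miss things now and then, are a little off and sometimes report something else, mostly with a low value. They report only what shows in the picture. A call takes as long as a camera call.
- arm.look_for(camera, target): "bbox" ([left, top, width, height] in pixels, round what is visible of it).
- arm.trace(camera, target): "mask" (384x512 bool, what is visible of it) and "bbox" ([left, top, width, height] in pixels, round what is visible of it).
- arm.tip_of(camera, target): "xy" ([column, row] in pixels: a listed point, or the origin of a listed thing).
The state is a dict: "clock": time; "joint_pos": joint angles; "joint_vel": joint speeds; "effort": joint torques, N m; "tcp_pos": TCP position; "ee_rot": TCP orientation; "wrist_force": force on the tool from outside, world axes, zero at the start; "moment": the same for the moment, N m; "opening": finger opening in m.
Only numpy, scipy, OpenCV 4.12 (cv2) and the standard library are available. Lean on these libraries where they do the work, as an engineer would, in place of code of your own. Each camera call takes 0.05 s, during which the arm holds its last target.

## Working session

There is one attempt and no reset: what is moved stays moved. The work goes in short steps, Python scripts to look and compute and a tool call to move; the robot and the scene stay as the last step left them, time stands still between calls to the robot, and variables do not carry over. Pictures are saved under pics/ and viewed, and the job is handed in when it is done.

Besides the shell and the picture viewer there is one more tool, called after "Call:" as a command line: name --argument value ..., lists and objects as JSON in quotes. apply_moves: Moves the arm, as the interface text tells. Shift numbers are shares of 0.025 m and turn numbers shares of 5 degrees, none past 1 either way. Its arguments: {"type":"object","properties":{"motion":{"type":"array","items":{"type":"array"}},"jaw":{"type":"number"}},"required":["motion"]}

```bash
mkdir -p pics; ls; python3 - <<'E'
from cell import arm
import cv2,numpy as np
s=arm.sense(); print(s)
for n in ("side","top","wrist"):
    p,d=arm.snapshot(n); cv2.imwrite(f"pics/{n}0.png",p[:,:,::-1]); np.save(f"pics/{n}0.npy",d)
    c=arm.get_calibration(n); print(n,np.round(c["mtx"],1).tolist(),np.round(c["R"],3).tolist(),np.round(c["t"],3).tolist())
E
```

```text
pics
{'clock': 0.0, 'joint_pos': array([ 1.0659852 ,  0.39919171,  0.04500735,  1.53790506, -0.0186764 ,
        1.20688692, -0.0507029 ]), 'joint_vel': array([-0.00062856, -0.00097862,  0.00023189, -0.00065561,  0.00128764,
        0.00091232,  0.00215063]), 'effort': array([-1.44033718e-03, -4.75127327e+01,  1.36391200e+00, -2.54220790e+01,
        1.16374667e-02,  9.48408851e-03,  1.09754433e-05]), 'tcp_pos': array([ 0.25636976, -0.59660589,  0.23025197]), 'ee_rot': array([-1.57276109e+00, -1.47858316e-04, -2.73563977e+00]), 'wrist_force': array([ 0.69962992, -0.5583337 , -0.1058776 ]), 'moment': array([ 0.06719576, -0.00620688,  0.04165351]), 'opening': 0.0853490691512115}
side [[349.1, 0.0, 260.5], [0.0, 349.1, 191.4], [0.0, 0.0, 1.0]] [[-0.995, -0.095, 0.013], [-0.066, 0.586, -0.808], [0.069, -0.805, -0.59]] [0.563, 0.134, 0.92]
top [[465.0, 0.0, 249.2], [0.0, 465.0, 193.3], [0.0, 0.0, 1.0]] [[-0.017, -1.0, -0.001], [-0.997, 0.017, -0.073], [0.073, -0.0, -0.997]] [-0.013, 0.575, 1.053]
wrist [[292.9, 0.0, 254.8], [0.0, 292.9, 184.6], [0.0, 0.0, 1.0]] [[0.395, -0.919, -0.003], [-0.881, -0.38, 0.281], [-0.259, -0.108, -0.96]] [-0.648, -0.038, 0.38]
```

View pics/side0.png

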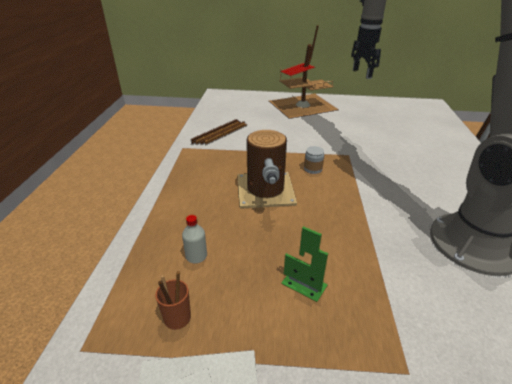

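View pics/top0.png

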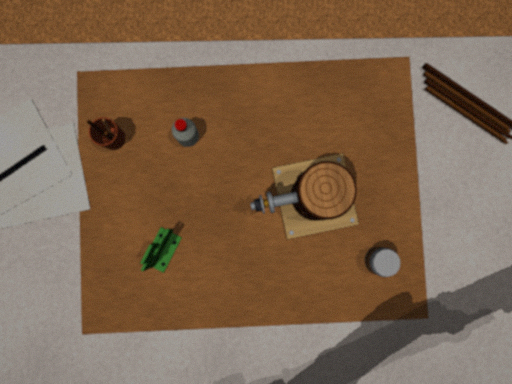

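View pics/wrist0.png

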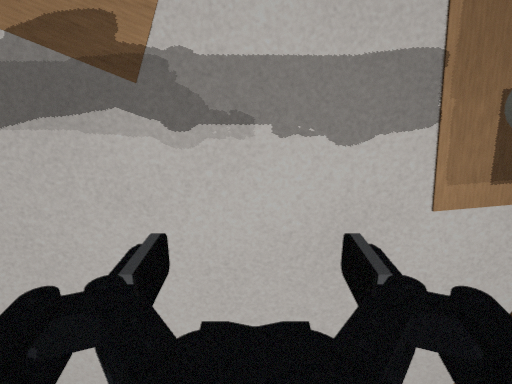

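```bash
cat > h.py <<'E'
import numpy as np,cv2
from cell import arm
def deproj(n,u,v,z,c=None):
    c=c or arm.get_calibration(n); K,R,t=c["mtx"],np.array(c["R"]),np.array(c["t"])
    p=np.stack([(u-K[0][2])/K[0][0]*z,(v-K[1][2])/K[1][1]*z,z],-1)
    return (p-t)@R
def proj(n,X,c=None):
    c=c or arm.get_calibration(n); p=np.asarray(X)@np.array(c["R"]).T+c["t"]; q=p@np.array(c["mtx"]).T
    return q[...,:2]/q[...,2:]
def cloud(n,m,d,c=None):
    v,u=np.nonzero(m&(d>0)); return deproj(n,u,v,d[v,u],c)
E
python3 - <<'E'
from h import *
for n in("side","top"):
    d=np.load(f"pics/{n}0.npy")
    for o in("hanger","trunk","glue","tin","twig_cup"):
        r=arm.trace(n,o)
        if not r: print(n,o,None);continue
        m=r[0]["mask"];P=cloud(n,m,d); np.save(f"pics/{n}_{o}.npy",P)
        print(n,o,round(r[0]["score"],2),r[0]["bbox"],m.sum(),np.round(np.percentile(P,[2,50,98],axis=0),3).tolist())
    for o in("hanger_tab","hanger_sill","hanger_seat","trunk_neck","trunk"):
        r=arm.tip_of(n,o)
        for q in r[:1]:
            u,v=q["xy"]; z=d[int(round(v)),int(round(u))]; print(n,o,round(q["score"],2),np.round(q["xy"],1),np.round(deproj(n,np.array(u),np.array(v),np.array(z)),3))
print(arm.sense()["clock"])
E
```

```text
side hanger 0.84 [281.8, 227.4, 45.1, 73.5] 2094 [[0.407, 0.164, 0.001], [0.445, 0.192, 0.052], [0.493, 0.219, 0.166]]
side trunk 0.74 [236.4, 127.6, 60.6, 83.2] 3561 [[0.486, -0.238, 0.001], [0.563, -0.125, 0.089], [0.646, -0.037, 0.185]]
side glue 0.9 [182.1, 214.1, 28.1, 49.2] 901 [[0.689, 0.115, 0.001], [0.709, 0.141, 0.067], [0.738, 0.151, 0.125]]
side tin 0.77 [302.8, 145.9, 24.5, 30.3] 507 [[0.387, -0.34, -0.0], [0.418, -0.292, 0.049], [0.446, -0.282, 0.075]]
side twig_cup 0.6 [157.5, 268.1, 33.8, 60.7] 1497 [[0.681, 0.204, 0.0], [0.709, 0.311, 0.06], [0.749, 0.33, 0.12]]
side hanger_tab 0.89 [311.7 236.8] [0.444 0.188 0.152]
side hanger_sill 0.96 [282.4 250. ] [0.501 0.082 0.001]
side hanger_seat 0.91 [307.8 253.6] [0.437 0.089 0.001]
side trunk_neck 0.95 [270.8 174.1] [ 0.544 -0.037  0.15 ]
side trunk 0.65 [263.4 188.5] [ 0.568 -0.114  0.048]
top hanger 0.86 [138.4, 227.7, 39.2, 45.9] 1049 [[0.406, 0.147, 0.001], [0.448, 0.178, 0.009], [0.493, 0.202, 0.169]]
top trunk 0.9 [253.5, 152.8, 105.7, 85.7] 5815 [[0.482, -0.255, 0.008], [0.554, -0.154, 0.153], [0.651, -0.046, 0.188]]
top glue 0.66 [172.6, 121.9, 25.6, 26.7] 609 [[0.689, 0.095, 0.006], [0.706, 0.115, 0.085], [0.739, 0.145, 0.127]]
top tin 0.6 [361.0, 246.1, 39.5, 31.5] 815 [[0.388, -0.342, 0.015], [0.417, -0.309, 0.074], [0.445, -0.286, 0.079]]
top twig_cup 0.65 [90.5, 119.1, 38.1, 32.9] 931 [[0.682, 0.266, 0.001], [0.714, 0.3, 0.056], [0.741, 0.333, 0.122]]
top hanger_tab 0.93 [145.9 255.8] [0.444 0.183 0.169]
top hanger_sill 0.94 [170.1 232. ] [0.489 0.158 0.038]
top hanger_seat 0.62 [154.  250.2] [0.452 0.177 0.12 ]
top trunk_neck 0.95 [267.7 204.1] [ 0.543 -0.059  0.148]
top trunk 0.92 [317.1 196. ] [ 0.555 -0.155  0.186]
1.15
```

```bash
python3 - <<'E'
from h import *
# hanger
S=np.load("pics/side_hanger.npy"); T=np.load("pics/top_hanger.npy")
P=S[S[:,2]>0.012]
for it in range(5):
    c=P[:,:2].mean(0);u,s,vt=np.linalg.svd(P[:,:2]-c,full_matrices=False)
    r=(P[:,:2]-c)@vt[1]; P=P[abs(r)<max(0.0025,0.0)] if it else P[abs(r)<.01]
dx=vt[0]*np.sign(vt[0][0]); print("side face dir yaw",np.arctan2(dx[1],dx[0]),"centroid",c,len(P),r.std())
n=np.array([-dx[1],dx[0]]) # hanger +y
A=P[:,:2]@dx
for lo,hi in((.02,.065),(.095,.12),(.13,.165)):
    k=(P[:,2]>lo)&(P[:,2]<hi); print(lo,hi,np.percentile(A[k],[1,99]), (P[k][:,:2]@n).mean())
k=T[:,2]>.16; print("tab top",T[k].mean(0),np.percentile(T[k][:,:2]@dx,[1,99]),(T[k][:,:2]@n).mean(), T[k][:,2].max())
k=(T[:,2]<.012);print("foot", np.percentile(T[k][:,:2]@dx,[1,99]),np.percentile(T[k][:,:2]@n,[1,99]))
F=T[k]; h=cv2.minAreaRect((F[:,:2]*1000).astype(np.float32)); print(h)
F=S[S[:,2]<.012];print("foot side",np.percentile(F[:,:2]@dx,[1,99]),np.percentile(F[:,:2]@n,[1,99]))
# trunk
T=np.load("pics/top_trunk.npy");S=np.load("pics/side_trunk.npy")
k=T[:,2]>.178; (cc,rr)=cv2.minEnclosingCircle((T[k][:,:2]*1000).astype(np.float32)); print("trunk top",T[k].mean(0),cc,rr)
d=np.load("pics/top0.npy");p=None
# board points: all pixels depth z 8..16mm near
v,u=np.mgrid[140:250,260:370]; W=deproj("top",u.ravel(),v.ravel(),d[v,u].ravel())
B=W[(W[:,2]>.008)&(W[:,2]<.018)]; print("board",len(B),cv2.minAreaRect((B[:,:2]*1000).astype(np.float32)))
v,u=np.mgrid[180:230,235:320]; W=deproj("top",u.ravel(),v.ravel(),d[v,u].ravel())
k=(W[:,2]>.1)&(np.hypot(*(W[:,:2]-[cc[0]/1000,cc[1]/1000]).T)>.064)&(W[:,2]<.18); Bt=W[k]
c=Bt[:,:2].mean(0);_,_,vt=np.linalg.svd(Bt[:,:2]-c,full_matrices=False);a=vt[0]*np.sign(vt[0][1]);print("bolt",c,"dir",a,"yaw trunk",np.arctan2(-a[0],a[1]))
nx=np.array([a[1],-a[0]])
s=(Bt[:,:2]-np.array(cc)/1000)@a; l=(Bt[:,:2]-np.array(cc)/1000)@nx
for b in np.arange(.06,.17,.004):
    q=(s>=b)&(s<b+.004)
    if q.sum()>2: print(round(b,3),q.sum(),"x",np.round([l[q].min(),l[q].max()],4),"z",np.round(np.percentile(Bt[q][:,2],[50,95,100]),4))
E
python3 - <<'E'
import cv2
a=cv2.imread("pics/top0.png")[180:230,240:320]; b=cv2.imread("pics/side0.png")[125:215,225:305]
cv2.imwrite("pics/c1.png",cv2.resize(a,None,fx=9,fy=9,interpolation=cv2.INTER_CUBIC)); cv2.imwrite("pics/c2.png",cv2.resize(b,None,fx=6,fy=6,interpolation=cv2.INTER_CUBIC))
E
```

```text
side face dir yaw -0.4843678540140334 centroid [0.44642921 0.18886628] 1431 0.0008739833604866606
0.02 0.065 [0.26785142 0.36243295] 0.3750437683319266
0.095 0.12 [0.26790354 0.32927304] 0.37500661440428484
0.13 0.165 [0.28766193 0.32917518] 0.37506559841711784
tab top [0.44736305 0.18268878 0.16693968] [0.28969568 0.33116923] 0.3699881631984727 0.171085490734268
foot [0.25642221 0.35700752] [0.34352264 0.39892053]
((441.67279052734375, 189.61868286132812), (60.65735626220703, 112.87013244628906), 61.58882522583008)
foot side [0.26425557 0.35756376] [0.24627075 0.40102488]
trunk top [ 0.56641643 -0.17453512  0.18510318] (566.971923828125, -175.47108459472656) 57.975547790527344
board 2191 ((573.0097045898438, -158.87698364257812), (233.8226318359375, 202.8706817626953), 12.330793380737305)
bolt [ 0.54707831 -0.06794894] dir [-0.18179654  0.98333617] yaw trunk 0.18281312871298483
0.064 21 x [-0.0092  0.0099] z [0.149  0.1518 0.1524]
0.068 22 x [-0.0102  0.011 ] z [0.1493 0.1526 0.1536]
0.072 21 x [-0.0095  0.0098] z [0.1493 0.1528 0.1537]
0.076 22 x [-0.0106  0.0106] z [0.149  0.1522 
[... 327 characters left out ...]
]
0.104 17 x [-0.0095  0.0095] z [0.1496 0.1528 0.1531]
0.108 41 x [-0.021   0.0209] z [0.1584 0.1633 0.1636]
0.112 54 x [-0.0202  0.0217] z [0.1575 0.1629 0.1636]
0.116 16 x [-0.0069  0.0079] z [0.1478 0.1502 0.1516]
0.12 16 x [-0.0077  0.0072] z [0.1467 0.1497 0.1499]
0.124 14 x [-0.0073  0.0074] z [0.1459 0.1506 0.1518]
0.128 42 x [-0.0189  0.0193] z [0.1561 0.1606 0.1618]
0.132 25 x [-0.0116  0.0139] z [0.149  0.1531 0.1536]
0.136 26 x [-0.0132  0.0125] z [0.151  0.1542 0.1542]
0.14 26 x [-0.0124  0.0131] z [0.1515 0.1553 0.1561]
0.144 20 x [-0.0117  0.011 ] z [0.1454 0.1526 0.1534]
0.148 15 x [-0.0065  0.0081] z [0.146  0.1486 0.1501]
0.152 3 x [-0.0018  0.0021] z [0.1481 0.1487 0.1488]
```

View pics/c1.png

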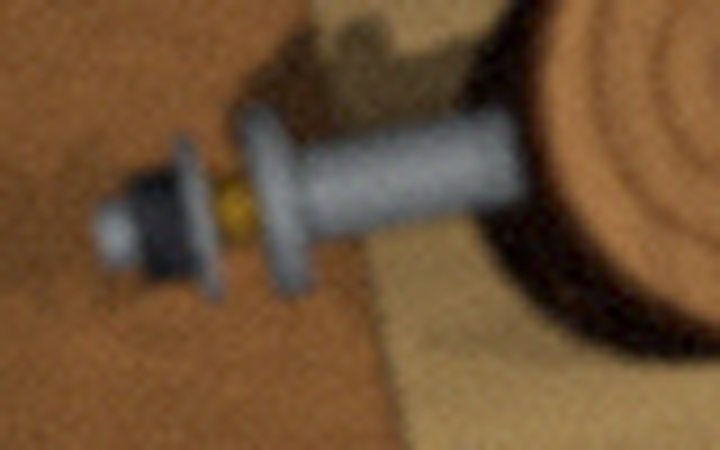

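View pics/c2.png

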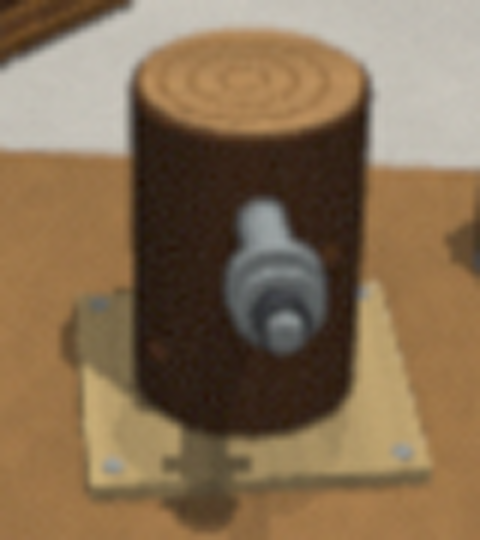

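```bash
cat > plan.py <<'E'
import sys,json
from h import *
from scipy.spatial.transform import Rotation as Ro
def rot(e): return Ro.from_euler("xyz",e).as_matrix()
def plan(way,p=None,Rm=None,step=1.0,turn=1.0,maxrows=80):
    """way: list of (xyz,yaw or None). tool kept pointing down"""
    s=arm.sense()
    p=np.array(s["tcp_pos"]) if p is None else np.array(p,float); Rm=rot(s["ee_rot"]) if Rm is None else Rm
    rows=[]
    for xyz,yaw in way:
        for _ in range(maxrows):
            Rt=Rm if yaw is None else rot([-np.pi/2,0,yaw])
            e=Rm.T@(np.array(xyz)-p)/.025; w=Ro.from_matrix(Rm.T@Rt).as_rotvec()/np.radians(5)
            if np.abs(e).max()<.02 and np.abs(w).max()<.02: break
            e=np.round(e*min(1,step/np.abs(e).max()),2) if np.abs(e).max()>0 else e; w=np.round(w*min(1,turn/max(np.abs(w).max(),1e-9)),2)
            rows.append([e.tolist(),w.tolist()]); p=p+Rm@e*.025; Rm=Rm@Ro.from_rotvec(w*np.radians(5)).as_matrix()
        
    for i in range(0,len(rows),8): print(json.dumps(rows[i:i+8]).replace(" ",""))
    print("end",np.round(p,4),np.round(Ro.from_matrix(Rm).as_euler("xyz"),4),len(rows))
E
python3 - <<'E'
from plan import *
plan([([.42,-.2,.24],-1.5),([.4463,.184,.24],-.4844)])
E
```

```text
[[[-1.0,-0.03,-0.98],[-0.0,-1.0,0.0]],[[-1.0,-0.03,-0.82],[-0.0,-1.0,0.0]],[[-1.0,-0.02,-0.68],[-0.0,-1.0,0.0]],[[-1.0,-0.02,-0.56],[-0.0,-1.0,0.0]],[[-1.0,-0.02,-0.45],[-0.0,-1.0,0.0]],[[-1.0,-0.02,-0.35],[-0.0,-1.0,0.0]],[[-1.0,-0.02,-0.26],[-0.0,-1.0,0.0]],[[-1.0,-0.02,-0.17],[-0.0,-1.0,0.0]]]
[[[-1.0,-0.02,-0.08],[-0.0,-1.0,0.0]],[[-1.0,-0.02,0.01],[-0.0,-1.0,0.0]],[[-1.0,-0.02,0.1],[-0.0,-1.0,0.0]],[[-1.0,-0.02,0.19],[-0.0,-1.0,0.0]],[[-1.0,-0.02,0.28],[-0.0,-1.0,0.0]],[[-1.0,-0.03,0.37],[-0.0,-1.0,0.0]],[[-1.0,-0.02,0.48],[-0.0,-0.16,0.0]],[[-0.62,-0.02,0.31],[-0.0,-0.0,0.0]]]
[[[-1.0,0.0,0.14],[0.0,-1.0,0.0]],[[-1.0,0.0,0.23],[0.0,-1.0,0.0]],[[-1.0,0.0,0.32],[0.0,-1.0,0.0]],[[-1.0,0.0,0.42],[0.0,-1.0,0.0]],[[-1.0,0.0,0.53],[0.0,-1.0,0.0]],[[-1.0,0.0,0.65],[0.0,-1.0,0.0]],[[-1.0,0.0,0.78],[0.0,-1.0,0.0]],[[-1.0,0.0,0.93],[0.0,-1.0,0.0]]]
[[[-0.9,0.0,1.0],[0.0,-1.0,0.0]],[[-0.75,0.0,1.0],[0.0,-1.0,0.0]],[[-0.62,0.0,1.0],[0.0,-1.0,0.0]],[[-0.51,0.0,1.0],[0.0,-0.64,0.0]],[[-0.44,0.0,1.0],[0.0,0.0,0.0]],[[-0.11,0.0,0.25],[0.0,0.0,0.0]]]
end [0.4464 0.1839 0.24  ] [-1.5709e+00 -1.0000e-04 -4.8420e-01] 30
```

Call:
apply_moves --motion '[[[-1,0,-1],[0,-1,0]],[[-1,0,-0.8],[0,-1,0]],[[-1,0,-0.7],[0,-1,0]],[[-1,0,-0.55],[0,-1,0]],[[-1,0,-0.45],[0,-1,0]],[[-1,0,-0.35],[0,-1,0]],[[-1,0,-0.25],[0,-1,0]],[[-1,0,-0.15],[0,-1,0]]]' --jaw 0

```text
clock: 1.95
tcp_pos: [0.3456, -0.3825, 0.2315]
ee_rot: [-1.57, -0.0, -2.034]
wrist_force: [0.3, 0.4, -0.2]
opening: 0.0854
```

Call:
apply_moves --motion '[[[-1,0,-0.1],[0,-1,0]],[[-1,0,0],[0,-1,0]],[[-1,0,0.1],[0,-1,0]],[[-1,0,0.2],[0,-1,0]],[[-1,0,0.3],[0,-1,0]],[[-1,0,0.35],[0,-1,0]],[[-1,0,0.5],[0,-0.15,0]],[[-0.6,0,0.3],[0,0,0]]]'

```text
clock: 2.75
tcp_pos: [0.4214, -0.1981, 0.2316]
ee_rot: [-1.57, 0.0, -1.498]
wrist_force: [1.3, 0.4, -0.1]
opening: 0.0854
```

Call:
apply_moves --motion '[[[-1,0,0.15],[0,-1,0]],[[-1,0,0.25],[0,-1,0]],[[-1,0,0.3],[0,-1,0]],[[-1,0,0.4],[0,-1,0]],[[-1,0,0.55],[0,-1,0]],[[-1,0,0.65],[0,-1,0]],[[-1,0,0.8],[0,-1,0]],[[-1,0,0.9],[0,-1,0]]]'

```text
clock: 3.55
tcp_pos: [0.4362, 0.0281, 0.2316]
ee_rot: [-1.57, -0.001, -0.8]
wrist_force: [1.0, 0.7, -0.9]
opening: 0.0854
```

```bash
python3 - <<'E'
from plan import *
s=arm.sense();print(s["clock"],s["tcp_pos"],s["ee_rot"],s["wrist_force"],s["joint_pos"])
plan([([.4463,.184,.24],-.4844)])
E
```

```text
3.55 [0.4362188  0.02812781 0.23156046] [-1.57045387e+00 -9.89280647e-04 -8.00018546e-01] [ 0.99196799  0.70019357 -0.93844593] [ 0.45822326  0.03019997 -0.62879005  2.00034103  0.02046335  1.11606613
  0.59145438]
[[[-0.9,-0.07,1.0],[-0.0,-1.0,0.0]],[[-0.76,-0.07,1.0],[-0.0,-1.0,0.0]],[[-0.63,-0.06,1.0],[-0.0,-1.0,0.01]],[[-0.51,-0.06,1.0],[-0.0,-0.62,0.0]],[[-0.45,-0.06,1.0],[-0.0,0.0,0.0]],[[-0.1,-0.02,0.22],[-0.0,0.0,0.0]]]
end [0.4462 0.1839 0.24  ] [-1.5707e+00 -2.0000e-04 -4.8410e-01] 6
```

Call:
apply_moves --motion '[[[-0.9,0,1],[0,-1,0]],[[-0.75,0,1],[0,-1,0]],[[-0.63,0,1],[0,-1,0]],[[-0.51,0,1],[0,-0.62,0]],[[-0.45,0,1],[0,0,0]],[[-0.1,0,0.22],[0,0,0]],[[0,0,0],[0,0,0]]]'

```text
clock: 4.25
tcp_pos: [0.4466, 0.1835, 0.2313]
ee_rot: [-1.571, -0.0, -0.485]
wrist_force: [0.1, -0.3, 0.4]
opening: 0.0852
```

```bash
python3 - <<'E'
from plan import *
s=arm.sense();print(s["clock"],s["tcp_pos"],s["ee_rot"],s["joint_pos"])
c=arm.get_calibration("wrist");p,d=arm.snapshot("wrist"); cv2.imwrite("pics/w1.png",p[:,:,::-1])
for o in("hanger_tab","hanger_sill"): print(o,[(round(q["score"],2),np.round(q["xy"],1)) for q in arm.tip_of("wrist",o)[:2]])
g=(p[:,:,1].astype(int)>p[:,:,0]+25)&(p[:,:,1].astype(int)>p[:,:,2]+25)
W=cloud("wrist",g,d,c); np.save("pics/w1.npy",W)
dx=np.array([.885,-.4657]);n=np.array([.4657,.885])
k=W[:,2]>.155;print(k.sum(),np.percentile(W[k],[1,50,99],axis=0))
k=(W[:,2]>.16)&(W[:,2]<.175);
if k.sum(): print("tab edges", np.percentile(W[k][:,:2]@dx,[1,99]),np.percentile(W[k][:,:2]@n,[1,99]),"z",np.median(W[k][:,2]))
q=cv2.minAreaRect((W[k][:,:2]*1000).astype(np.float32));print(q)
t=s["tcp_pos"][:2];print("tcp",t@dx,t@n)
E
```

```text
4.25 [0.44657723 0.18345916 0.23133421] [-1.57083276e+00 -7.68064373e-06 -4.84710052e-01] [ 0.24535748  0.14648081 -0.79026741  1.90577634  0.11468465  1.13492637
  0.497962  ]
hanger_tab [(0.69, array([260.2, 196.5]))]
hanger_sill []
426 [[0.42759613 0.17406052 0.15668363]
 [0.444214   0.18621822 0.16869529]
 [0.46570527 0.19651839 0.17010184]]
tab edges [0.28846549 0.33063231] [0.36934116 0.37451432] z 0.16871917020279126
((447.28656005859375, 184.9141082763672), (5.18585205078125, 42.717857360839844), 62.18765640258789)
tcp 0.3097839125497968 0.3703323719813913
```

View pics/w1.png

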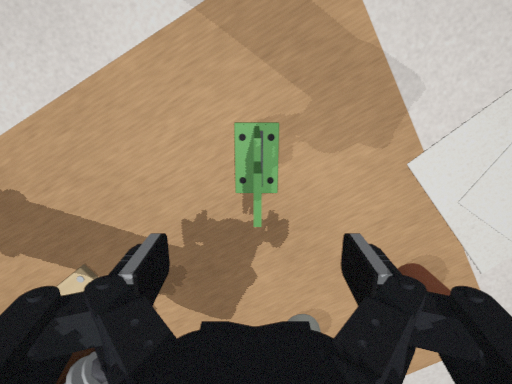

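Call:
apply_moves --motion '[[[0,0.8,0.06],[0,0,0]],[[0,0.8,0],[0,0,0]],[[0,0.8,0],[0,0,0]],[[0,0.8,0],[0,0,0]],[[0,0.8,0],[0,0,0]],[[0,0,0],[0,0,0]]]'

```text
clock: 5.0
tcp_pos: [0.4457, 0.1814, 0.129]
ee_rot: [-1.576, 0.003, -0.489]
wrist_force: [-0.7, 0.3, 0.2]
opening: 0.0856
```

Call:
apply_moves --motion '[[[0,0,0],[0,0,0]],[[0,0,0],[0,0,0]],[[0,0,0],[0,0,0]],[[0,0,0],[0,0,0]],[[0,0,0],[0,0,0]],[[0,0,0],[0,0,0]],[[0,0,0],[0,0,0]],[[0,0,0],[0,0,0]]]' --jaw 1

```text
clock: 5.8
tcp_pos: [0.448, 0.1845, 0.1317]
ee_rot: [-1.57, -0.001, -0.487]
wrist_force: [1.6, 0.1, 1.7]
opening: 0.0052
```

```bash
python3 - <<'E'
from plan import *
s=arm.sense();print(s["tcp_pos"],s["wrist_force"],s["moment"])
plan([(s["tcp_pos"]+[0,0,.07],None),([.4563,-.0719,.2],.1828)])
E
```

```text
[0.44798363 0.18451998 0.13168126] [1.58300537 0.06566363 1.65058933] [ 0.19944965 -0.18614727 -0.01938581]
[[[0.0,-1.0,0.0],[0.0,0.0,0.0]],[[0.0,-1.0,0.0],[0.0,0.0,0.0]],[[0.0,-0.8,0.0],[0.0,0.0,0.0]],[[0.57,0.01,-1.0],[-0.0,-1.0,0.0]],[[0.46,0.01,-1.0],[-0.0,-1.0,0.0]],[[0.36,0.01,-1.0],[-0.0,-1.0,0.0]],[[0.26,0.0,-1.0],[-0.0,-1.0,0.0]],[[0.17,0.01,-1.0],[-0.0,-1.0,0.0]]]
[[[0.08,0.0,-1.0],[-0.0,-1.0,0.01]],[[-0.0,0.01,-1.0],[-0.0,-1.0,0.0]],[[-0.09,0.0,-1.0],[-0.01,-0.67,0.01]],[[-0.15,0.01,-1.0],[0.0,-0.0,-0.0]],[[-0.13,0.0,-0.87],[0.0,-0.0,-0.0]]]
end [ 0.4562 -0.0719  0.2001] [-1.5711e+00  4.0000e-04  1.8260e-01] 13
```

Call:
apply_moves --motion '[[[0,-0.4,0],[0,0,0]],[[0,-0.8,0],[0,0,0]],[[0,-0.8,0],[0,0,0]],[[0,-0.5,0],[0,0,0]],[[0,-0.3,0],[0,0,0]]]'

```text
clock: 6.3
tcp_pos: [0.4471, 0.1838, 0.2018]
ee_rot: [-1.571, -0.0, -0.487]
wrist_force: [1.2, -1.0, -6.0]
opening: 0.0048
```

Call:
apply_moves --motion '[[[0.3,0,-0.5],[0,-0.5,0]],[[0.5,0,-1],[0,-1,0]],[[0.45,0,-1],[0,-1,0]],[[0.35,0,-1],[0,-1,0]],[[0.25,0,-1],[0,-1,0]],[[0.15,0,-1],[0,-1,0]],[[0.1,0,-1],[0,-1,0]],[[0,0,-1],[0,-0.67,0]]]'

```text
clock: 7.1
tcp_pos: [0.4587, -0.0142, 0.2005]
ee_rot: [-1.571, 0.002, 0.142]
wrist_force: [0.7, -0.5, -5.4]
opening: 0.0053
```

```bash
python3 - <<'E'
from plan import *
s=arm.sense();print(s["tcp_pos"],s["ee_rot"],s["wrist_force"],s["moment"],s["opening"])
plan([([.4563,-.0719,.2],.1828)])
E
```

```text
[ 0.45866985 -0.01424018  0.20052077] [-1.57056628  0.00224239  0.14167882] [ 0.66493319 -0.4637146  -5.44174246] [ 0.02840578 -0.02683454  0.0209848 ] 0.005316569597861421
[[[-0.18,0.01,-1.0],[-0.0,-0.47,-0.03]],[[-0.23,0.01,-1.0],[-0.0,-0.0,0.0]],[[-0.06,0.0,-0.26],[-0.0,-0.0,0.0]]]
end [ 0.4563 -0.0719  0.2   ] [-1.5705e+00 -4.0000e-04  1.8270e-01] 3
```

Call:
apply_moves --motion '[[[-0.18,0,-0.9],[0,-0.47,0]],[[-0.23,0,-0.9],[0,0,0]],[[-0.06,0,-0.46],[0,0,0]],[[0,0,0],[0,0,0]],[[0,0,0],[0,0,0]]]'

```text
clock: 7.6
tcp_pos: [0.4572, -0.0694, 0.201]
ee_rot: [-1.569, 0.0, 0.181]
wrist_force: [0.5, 0.7, -6.8]
opening: 0.0053
```

```bash
cat > meas.py <<'E'
from plan import *
def measure(tag):
    s=arm.sense();print("clk",s["clock"],"tcp",np.round(s["tcp_pos"],4),np.round(s["ee_rot"],4),"F",np.round(s["wrist_force"],2),"M",np.round(s["moment"],3),round(s["opening"],4))
    out={}
    for n in("side","top"):
        p,d=arm.snapshot(n); cv2.imwrite(f"pics/{n}_{tag}.png",p[:,:,::-1]); np.save(f"pics/{n}_{tag}.npy",d)
        hsv=cv2.cvtColor(p,cv2.COLOR_RGB2HSV)
        g=(hsv[...,0]>50)&(hsv[...,0]<75)&(hsv[...,1]>120)
        P=cloud(n,g,d); np.save(f"pics/{n}_{tag}_h.npy",P); print(n,"green",len(P),np.round(np.percentile(P,[1,50,99],axis=0),4).tolist())
        out[n]=(p,d,P)
    return s,out
E
python3 - <<'E'
from meas import *
s,o=measure("a")
a=np.array([-.1818,.9833]);nx=np.array([.9833,.1818])
nk=np.array([.5448,-.0555])
for n in o:
    P=o[n][2]; S=(P[:,:2]-nk)@a; L=(P[:,:2]-nk)@nx
    for lo,hi in((.05,.075),(.08,.125),(.13,.16),(.16,.185),(.185,.25)):
        k=(P[:,2]>lo)&(P[:,2]<hi)
        if k.sum()>10:
            f=np.polyfit(L[k],S[k],1); print(n,lo,hi,k.sum(),"S",np.round(np.percentile(S[k],[2,50,98]),4),"L",np.round(np.percentile(L[k],[1,99]),4),"slope",round(f[0],4))
E
python3 - <<'E'
import cv2
for n,(r0,r1,c0,c1) in {"top":(150,270,210,330),"side":(110,250,230,370)}.items():
    a=cv2.imread(f"pics/{n}_a.png")[r0:r1,c0:c1]
    cv2.imwrite(f"pics/{n}_ac.png",cv2.resize(a,None,fx=4,fy=4,interpolation=cv2.INTER_CUBIC))
E
```

```text
clk 7.6 tcp [ 0.4572 -0.0694  0.201 ] [-1.5693e+00  3.0000e-04  1.8050e-01] F [ 0.49  0.71 -6.77] M [ 0.019 -0.056 -0.057] 0.0053
side green 1078 [[0.4165, -0.074, 0.0719], [0.4539, -0.0643, 0.1188], [0.5078, -0.0379, 0.2255]]
top green 68 [[0.4937, -0.087, 0.0103], [0.5002, -0.0719, 0.0762], [0.6426, 0.5236, 0.5463]]
side 0.05 0.075 136 S [0.007  0.0215 0.0319] L [-0.1308 -0.045 ] slope 0.0067
side 0.08 0.125 440 S [0.0038 0.0066 0.0093] L [-0.1274 -0.0358] slope -0.0008
side 0.13 0.16 175 S [0.0041 0.0066 0.0091] L [-0.1282 -0.037 ] slope 0.0032
side 0.16 0.185 133 S [0.004  0.0064 0.0097] L [-0.1278 -0.0709] slope -0.002
side 0.185 0.25 113 S [0.0029 0.0065 0.0096] L [-0.1277 -0.0708] slope 0.0137
top 0.05 0.075 25 S [-0.023  -0.0135  0.0006] L [-0.0551 -0.044 ] slope 0.8937
top 0.13 0.16 20 S [-0.0009  0.0018  0.0047] L [-0.0516 -0.0368] slope 0.1628
```

View pics/top_ac.png

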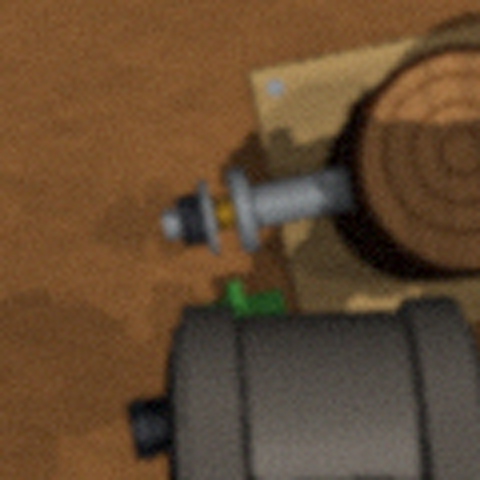

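View pics/side_ac.png

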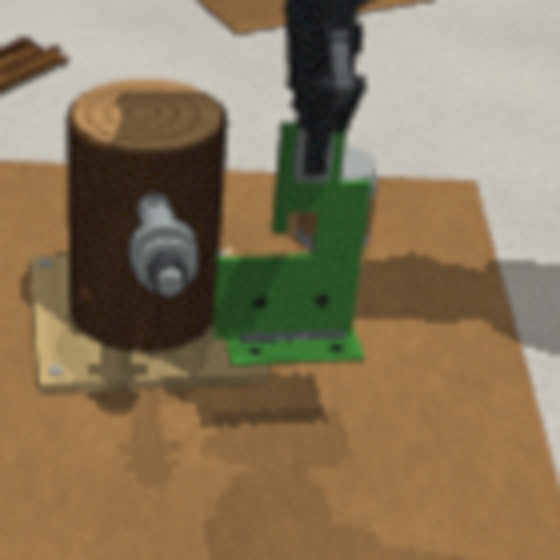

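```bash
python3 - <<'E'
from h import *
a=np.array([-.1818,.9833]);nx=np.array([.9833,.1818]);nk=np.array([.5448,-.0555])
for n,(r0,r1,c0,c1) in {"side":(150,195,255,290),"top":(180,230,235,320)}.items():
    v,u=np.mgrid[r0:r1,c0:c1]
    for f in ("0","_a"):
        d=np.load(f"pics/{n}{f}.npy"); W=deproj(n,u.ravel(),v.ravel(),d[v,u].ravel())
        S=(W[:,:2]-nk)@a;L=(W[:,:2]-nk)@nx
        if n=="side":
            k=(S>-.02)&(S<.05)&(abs(L)<.03)&(W[:,2]>.1)
            h,e=np.histogram(S[k],np.arange(-.02,.04,.001)); print(f,[(round(x,3),int(c)) for x,c in zip(e,h) if c>3])
            for lo,hi in((-.016,-.004),(.004,.013)):
                q=k&(S>lo)&(S<hi); 
                (c,r)=cv2.minEnclosingCircle((np.stack([L[q],W[q][:,2]],1)*1000).astype(np.float32)); print(lo,hi,q.sum(),c,r,"L",np.percentile(L[q],[1,99]),"z",np.percentile(W[q][:,2],[1,99]))
        else:
            k=(S>-.02)&(S<.05)&(abs(L)<.03)&(W[:,2]>.13)
            for lo,hi in((-.0145,-.0065),(-.005,.005),(.006,.0095)):
                q=k&(S>lo)&(S<hi); print(f,lo,hi,q.sum(),"L",(L[q].min()+L[q].max())/2,np.ptp(L[q]),"z",W[q][:,2].max(),"S",np.percentile(S[q],[1,99]))
            # circle fit of upper arcs collar
            q=k&(S>-.0145)&(S<-.0065)
            A=np.c_[L[q],W[q][:,2],np.ones(q.sum())]; x=np.linalg.lstsq(A,-(L[q]**2+W[q][:,2]**2),rcond=None)[0]; print("circ",-x[0]/2,-x[1]/2)
E
```

```text
0 [(np.float64(-0.009), 5), (np.float64(-0.007), 7), (np.float64(-0.006), 10), (np.float64(-0.005), 20), (np.float64(-0.004), 15), (np.float64(-0.003), 10), (np.float64(0.009), 7), (np.float64(0.01), 8), (np.float64(0.011), 22), (np.float64(0.012), 25), (np.float64(0.013), 13), (np.float64(0.017), 4), (np.float64(0.018), 4), (np.float64(0.022), 7), (np.float64(0.023), 7), (np.float64(0.024), 6), (np.float64(0.025), 7), (np.float64(0.026), 5), (np.float64(0.027), 5), (np.float64(0.031), 5), (np.float64(0.032), 12), (np.float64(0.034), 6)]
-0.016 -0.004 53 (1.583914041519165, 140.78782653808594) 21.86920166015625 L [-0.01948658  0.02132553] z [0.13288854 0.16169773]
0.004 0.013 65 (0.3718450367450714, 139.9305877685547) 20.367887496948242 L [-0.01786957  0.01927334] z [0.1238157 0.1589621]
_a [(np.float64(-0.009), 4), (np.float64(-0.007), 8), (np.float64(-0.006), 15), (np.float64(-0.005), 14), (np.float64(-0.004), 19), (np.float64(-0.003), 5), (np.float64(-0.002), 6), (np.float64(0.009), 4), (np.float64(0.01), 7), (np.float64(0.011), 20), (np.float64(0.012), 20), (np.float64(0.013), 23
[... 598 characters left out ...]
4808460322103 S [-0.0138825  -0.00656304]
0 -0.005 0.005 40 L 0.0001249091368364457 0.015616249288397575 z 0.15180972516366614 S [-0.00471976  0.00496607]
0 0.006 0.0095 35 L -0.00028776504643908754 0.0372827699008817 z 0.1618363587207242 S [0.00610902 0.00941262]
circ 0.00015892431304805285 0.14170596871937222
_a -0.0145 -0.0065 81 L 0.0006224775484817043 0.04312271564187872 z 0.16658782522881782 S [-0.01387984 -0.00658948]
_a -0.005 0.005 38 L 0.0002519059512811439 0.015705345875811325 z 0.1512234733541876 S [-0.00477934  0.00479413]
_a 0.006 0.0095 35 L -0.00031501079852562855 0.03745450661451348 z 0.1608803639927747 S [0.00609748 0.00943852]
circ 0.0002968000883856494 0.14237874703590614
```

```bash
cat >> meas.py <<'E'
a=np.array([-.1818,.9833]);nx=np.array([.9833,.1818]);nk=np.array([.5448,-.0555])
def st():
    s=arm.sense();p=s["tcp_pos"]
    print("clk",round(s["clock"],2),"L %.4f S %.4f z %.4f"%((p[:2]-nk)@nx,(p[:2]-nk)@a,p[2]),"rpy",np.round(s["ee_rot"],4),"F nx %.2f a %.2f z %.2f"%(s["wrist_force"][:2]@nx,s["wrist_force"][:2]@a,s["wrist_force"][2]),"M",np.round(s["moment"],3),round(s["opening"],4))
def T(L,S,z): return [*(nk+L*nx+S*a),z]
E
python3 - <<'E'
from meas import *
st()
plan([(T(-.0886,.0003,.189),.1828),(T(-.038,.0003,.189),.1828)])
E
```

```text
clk 7.7 L -0.0884 S 0.0027 z 0.2012 rpy [-1.5699  0.      0.1823] F nx 0.32 a -0.36 z -6.08 M [ 0.033  0.041 -0.004] 0.0054
[[[-0.01,0.49,-0.1],[-0.01,-0.01,-0.0]],[[1.0,-0.0,0.0],[-0.0,0.0,-0.0]],[[1.0,-0.0,0.0],[-0.0,0.0,-0.0]],[[0.03,-0.0,0.0],[-0.0,0.0,-0.0]]]
end [ 0.5075 -0.0622  0.189 ] [-1.5708  0.      0.1832] 4
```

Call:
apply_moves --motion '[[[0,0.49,-0.09],[0,0,0]],[[0,0,0],[0,0,0]],[[0.3,0,0],[0,0,0]],[[0.5,0,0],[0,0,0]],[[0.4,0,0],[0,0,0]],[[0,0,0],[0,0,0]]]'

```text
clock: 8.3
tcp_pos: [0.49, -0.0667, 0.1896]
ee_rot: [-1.57, -0.003, 0.181]
wrist_force: [-0.2, 0.7, -5.9]
opening: 0.0051
```

```bash
python3 - <<'E'
from meas import *
s,o=measure("b"); st()
for n,(r0,r1,c0,c1) in {"top":(150,270,210,330),"side":(110,250,230,370)}.items():
    x=cv2.imread(f"pics/{n}_b.png")[r0:r1,c0:c1]
    cv2.imwrite(f"pics/{n}_bc.png",cv2.resize(x,None,fx=4,fy=4,interpolation=cv2.INTER_CUBIC))
for n in o:
    P=o[n][2]; S=(P[:,:2]-nk)@a; L=(P[:,:2]-nk)@nx
    for lo,hi in((.07,.12),(.12,.128),(.13,.16),(.16,.185)):
        k=(P[:,2]>lo)&(P[:,2]<hi)
        if k.sum()>10:print(n,lo,hi,k.sum(),"S",np.round(np.percentile(S[k],[2,50,98]),4),"L",np.round(np.percentile(L[k],[1,99]),4))
E
```

```text
clk 8.3 tcp [ 0.49   -0.0667  0.1896] [-1.5699 -0.0032  0.1811] F [-0.21  0.72 -5.91] M [ 0.038 -0.04   0.012] 0.0051
side green 1051 [[0.4492, -0.0708, 0.0601], [0.4867, -0.0617, 0.107], [0.5402, -0.0351, 0.2143]]
top green 5 [[0.4774, -0.0002, 0.0062], [0.637, 0.5007, 0.0126], [0.674, 0.5438, 0.2702]]
clk 8.4 L -0.0585 S -0.0012 z 0.1890 rpy [-1.5703e+00  6.0000e-04  1.8050e-01] F nx -0.82 a 0.35 z -5.44 M [ 0.059  0.068 -0.008] 0.0052
side 0.07 0.12 473 S [0.0006 0.0033 0.0059] L [-0.0941 -0.0019]
side 0.12 0.128 76 S [-0.0017  0.0032  0.0057] L [-0.0946 -0.0237]
side 0.13 0.16 109 S [0.0006 0.0033 0.0062] L [-0.094  -0.0368]
side 0.16 0.185 160 S [0.0004 0.003  0.0054] L [-0.0955 -0.036 ]
```

View pics/top_bc.png

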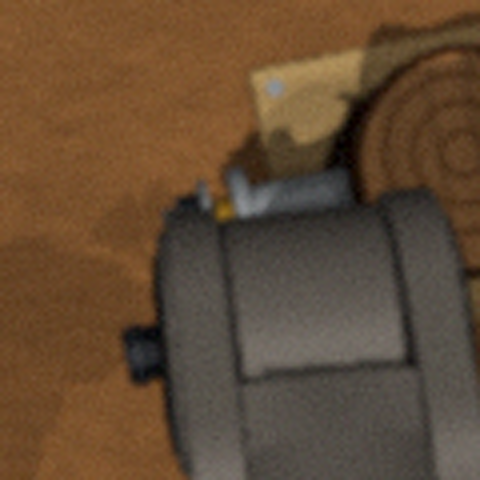

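View pics/side_bc.png

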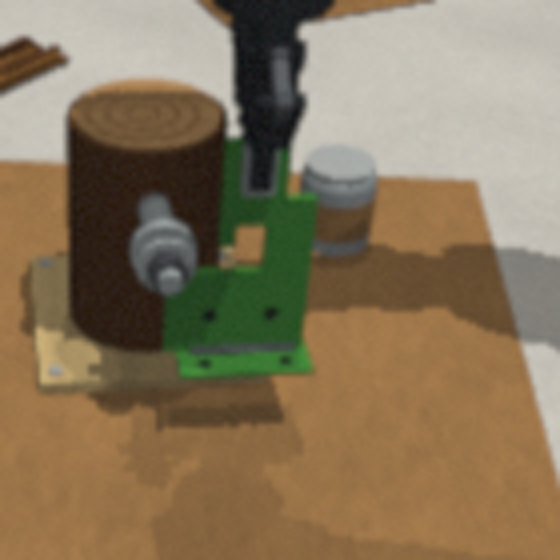

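Call:
apply_moves --motion '[[[0,0,0.07],[0,0,0]],[[0.2,0,0],[0,0,0]],[[0.3,0,0],[0,0,0]],[[0.3,0,0],[0,0,0]],[[0,0,0],[0,0,0]],[[0,0,0],[0,0,0]]]'

```text
clock: 9.0
tcp_pos: [0.5067, -0.0621, 0.1889]
ee_rot: [-1.57, 0.0, 0.18]
wrist_force: [-0.4, -0.8, -7.0]
opening: 0.0055
```

```bash
python3 - <<'E'
from meas import *
st()
E
```

```text
clk 9.0 L -0.0386 S 0.0004 z 0.1889 rpy [-1.5705e+00  5.0000e-04  1.8010e-01] F nx -0.50 a -0.73 z -7.03 M [-0.002 -0.004  0.011] 0.0055
```

Call:
apply_moves --motion '[[[0,-0.08,0],[0,0,0]],[[0,-0.08,0],[0,0,0]],[[0,0,0],[0,0,0]]]'

```text
clock: 9.3
tcp_pos: [0.5067, -0.0624, 0.1934]
ee_rot: [-1.571, -0.0, 0.18]
wrist_force: [-0.1, 0.3, -4.6]
opening: 0.0053
```

Call:
apply_moves --motion '[[[0,-0.04,0],[0,0,0]],[[0,0,0],[0,0,0]]]'

```text
clock: 9.5
tcp_pos: [0.5065, -0.0624, 0.1937]
ee_rot: [-1.571, -0.0, 0.18]
wrist_force: [1.3, -0.0, -7.9]
opening: 0.0051
```

Call:
apply_moves --motion '[[[0,-0.04,0],[0,0,0]],[[0,0,0],[0,0,0]]]'

```text
clock: 9.7
tcp_pos: [0.5065, -0.0623, 0.1941]
ee_rot: [-1.57, 0.0, 0.18]
wrist_force: [3.0, -0.2, -14.3]
opening: 0.0052
```

Call:
apply_moves --motion '[[[0,0,0],[0,0,0]]]'

```text
clock: 9.8
tcp_pos: [0.5065, -0.0623, 0.1942]
ee_rot: [-1.57, 0.0, 0.18]
wrist_force: [4.3, 0.3, -16.5]
opening: 0.0054
```

```bash
python3 - <<'E'
from meas import *
st()
E
```

```text
clk 9.8 L -0.0389 S 0.0002 z 0.1942 rpy [-1.5704e+00  2.0000e-04  1.7990e-01] F nx 4.24 a -0.47 z -16.54 M [-0.124 -0.825 -0.065] 0.0054
```

Call:
apply_moves --motion '[[[0,0.04,0],[0,0,0]],[[0,0,0],[0,0,0]]]'

```text
clock: 10.0
tcp_pos: [0.5066, -0.0623, 0.194]
ee_rot: [-1.571, 0.0, 0.18]
wrist_force: [2.2, -0.4, -13.0]
opening: 0.0053
```

```bash
python3 - <<'E'
from meas import *
st()
E
```

```text
clk 10.0 L -0.0388 S 0.0003 z 0.1940 rpy [-1.5709e+00  3.0000e-04  1.7990e-01] F nx 2.09 a -0.82 z -12.97 M [-0.082 -0.438  0.014] 0.0053
```

Call:
apply_moves --motion '[[[0,0.03,0],[0,0,0]],[[0,0,0],[0,0,0]]]'

```text
clock: 10.2
tcp_pos: [0.5066, -0.0623, 0.1938]
ee_rot: [-1.571, 0.0, 0.18]
wrist_force: [1.3, -0.7, -9.0]
opening: 0.005
```

Call:
apply_moves --motion '[[[0,0,0],[0,0,0]]]'

```text
clock: 10.3
tcp_pos: [0.5066, -0.0623, 0.1937]
ee_rot: [-1.571, 0.0, 0.18]
wrist_force: [0.8, 0.1, -7.6]
opening: 0.0052
```

```bash
python3 - <<'E'
from meas import *
st()
E
```

```text
clk 10.3 L -0.0388 S 0.0002 z 0.1937 rpy [-1.5712  0.      0.1798] F nx 0.77 a -0.06 z -7.57 M [-0.131 -0.035 -0.003] 0.0052
```

Call:
apply_moves --motion '[[[0,0.06,0.01],[0,0,0]],[[0,0,0],[0,0,0]],[[0.2,0,0],[0,0,0]],[[0.2,0,0],[0,0,0]],[[0.2,0,0],[0,0,0]],[[0,0,0],[0,0,0]]]'

```text
clock: 10.9
tcp_pos: [0.5225, -0.0589, 0.192]
ee_rot: [-1.57, -0.001, 0.18]
wrist_force: [-0.4, 0.6, -5.6]
opening: 0.005
```

```bash
python3 - <<'E'
from meas import *
st()
E
```

```text
clk 10.9 L -0.0225 S 0.0007 z 0.1920 rpy [-1.5704e+00 -1.4000e-03  1.8040e-01] F nx -0.28 a 0.67 z -5.64 M [-0.017 -0.081  0.037] 0.005
```

Call:
apply_moves --motion '[[[0.15,0,0],[0,0,0]],[[0.15,0,0],[0,0,0]],[[0.15,0,0],[0,0,0]],[[0.15,0,0],[0,0,0]],[[0,0,0],[0,0,0]]]'

```text
clock: 11.4
tcp_pos: [0.5368, -0.0564, 0.1919]
ee_rot: [-1.571, -0.001, 0.18]
wrist_force: [0.5, 0.7, -5.3]
opening: 0.0052
```

```bash
python3 - <<'E'
from meas import *
st()
E
```

```text
clk 11.4 L -0.0080 S 0.0005 z 0.1919 rpy [-1.5706e+00 -8.0000e-04  1.8010e-01] F nx 0.59 a 0.60 z -5.26 M [ 0.045 -0.016 -0.031] 0.0052
```

Call:
apply_moves --motion '[[[0.1,0,0],[0,0,0]],[[0.1,0,0],[0,0,0]],[[0.04,0,0],[0,0,0]],[[0,0,0],[0,0,0]]]'

```text
clock: 11.8
tcp_pos: [0.5422, -0.0556, 0.1918]
ee_rot: [-1.571, -0.0, 0.18]
wrist_force: [-0.8, -0.3, -6.0]
opening: 0.0051
```

Call:
apply_moves --motion '[[[0.04,0,0],[0,0,0]],[[0,0,0],[0,0,0]]]'

```text
clock: 12.0
tcp_pos: [0.5431, -0.0554, 0.1918]
ee_rot: [-1.571, -0.0, 0.18]
wrist_force: [0.1, -0.2, -5.1]
opening: 0.0051
```

Call:
apply_moves --motion '[[[0.04,0,0],[0,0,0]],[[0,0,0],[0,0,0]]]'

```text
clock: 12.2
tcp_pos: [0.5441, -0.0552, 0.1918]
ee_rot: [-1.571, -0.0, 0.18]
wrist_force: [-1.4, 0.2, -5.5]
opening: 0.0056
```

```bash
python3 - <<'E'
from meas import *
st()
E
```

```text
clk 12.2 L -0.0006 S 0.0004 z 0.1918 rpy [-1.5709e+00 -2.0000e-04  1.7990e-01] F nx -1.35 a 0.47 z -5.52 M [0.016 0.041 0.024] 0.0056
```

Call:
apply_moves --motion '[[[0.04,0,0],[0,0,0]],[[0,0,0],[0,0,0]]]'

```text
clock: 12.4
tcp_pos: [0.5452, -0.055, 0.1918]
ee_rot: [-1.571, -0.0, 0.18]
wrist_force: [0.0, 0.4, -5.5]
opening: 0.0052
```

Call:
apply_moves --motion '[[[0.04,0,0],[0,0,0]],[[0,0,0],[0,0,0]]]'

```text
clock: 12.6
tcp_pos: [0.5461, -0.0549, 0.1918]
ee_rot: [-1.571, -0.0, 0.18]
wrist_force: [-0.5, 1.0, -5.7]
opening: 0.005
```

```bash
python3 - <<'E'
from meas import *
st()
E
```

```text
clk 12.6 L 0.0014 S 0.0004 z 0.1918 rpy [-1.5709e+00 -2.0000e-04  1.7990e-01] F nx -0.34 a 1.10 z -5.74 M [ 0.009 -0.011 -0.015] 0.005
```

Call:
apply_moves --motion '[[[0.04,0,0],[0,0,0]],[[0,0,0],[0,0,0]]]'

```text
clock: 12.8
tcp_pos: [0.5469, -0.0547, 0.1917]
ee_rot: [-1.571, 0.0, 0.18]
wrist_force: [0.7, -0.7, -5.2]
opening: 0.0054
```

Call:
apply_moves --motion '[[[0.03,0,0],[0,0,0]],[[0,0,0],[0,0,0]]]'

```text
clock: 13.0
tcp_pos: [0.5472, -0.0547, 0.1917]
ee_rot: [-1.571, 0.001, 0.18]
wrist_force: [-1.2, -0.5, -5.3]
opening: 0.0054
```

```bash
python3 - <<'E'
from meas import *
st()
E
```

```text
clk 13.0 L 0.0025 S 0.0004 z 0.1917 rpy [-1.5709e+00  1.3000e-03  1.7980e-01] F nx -1.32 a -0.27 z -5.29 M [-0.029  0.353  0.012] 0.0054
```

Call:
apply_moves --motion '[[[0.03,0,0],[0,0,0]],[[0,0,0],[0,0,0]]]'

```text
clock: 13.2
tcp_pos: [0.5475, -0.0546, 0.1915]
ee_rot: [-1.571, 0.002, 0.18]
wrist_force: [-3.1, 0.1, -3.6]
opening: 0.0053
```

```bash
python3 - <<'E'
from meas import *
st()
E
```

```text
clk 13.2 L 0.0028 S 0.0004 z 0.1915 rpy [-1.5708  0.0023  0.1797] F nx -3.04 a 0.65 z -3.56 M [-0.126  0.968  0.002] 0.0053
```

Call:
apply_moves --motion '[[[-0.11,0,0],[0,0,0]],[[0,0,0],[0,0,0]],[[0,0,0],[0,0,0]]]'

```text
clock: 13.5
tcp_pos: [0.5464, -0.0548, 0.1921]
ee_rot: [-1.571, -0.002, 0.18]
wrist_force: [-0.2, -0.3, -5.5]
opening: 0.0055
```

```bash
python3 - <<'E'
from meas import *
st()
E
```

```text
clk 13.5 L 0.0017 S 0.0004 z 0.1921 rpy [-1.5711 -0.0019  0.1799] F nx -0.21 a -0.30 z -5.47 M [-0.015  0.004 -0.013] 0.0055
```

Call:
apply_moves --motion '[[[-0.02,0,0],[0,0,0]],[[0,0,0],[0,0,0]],[[0,0.12,0],[0,0,0]],[[0,0.12,0],[0,0,0]],[[0,0.12,0],[0,0,0]],[[0,0,0],[0,0,0]]]'

```text
clock: 14.1
tcp_pos: [0.5447, -0.0551, 0.1821]
ee_rot: [-1.57, 0.001, 0.18]
wrist_force: [0.5, 0.1, -5.6]
opening: 0.0053
```

```bash
python3 - <<'E'
from meas import *
st()
E
```

```text
clk 14.1 L 0.0000 S 0.0004 z 0.1821 rpy [-1.5704e+00  1.3000e-03  1.7980e-01] F nx 0.46 a -0.03 z -5.56 M [ 0.02   0.021 -0.004] 0.0053
```

Call:
apply_moves --motion '[[[0.03,0.1,0],[0,0,0]],[[0,0.08,0],[0,0,0]],[[0,0,0],[0,0,0]]]'

```text
clock: 14.4
tcp_pos: [0.5457, -0.0549, 0.1779]
ee_rot: [-1.571, 0.001, 0.18]
wrist_force: [-0.1, -0.8, -6.0]
opening: 0.0051
```

```bash
python3 - <<'E'
from meas import *
st()
E
```

```text
clk 14.4 L 0.0010 S 0.0004 z 0.1779 rpy [-1.5707e+00  6.0000e-04  1.7990e-01] F nx -0.22 a -0.79 z -5.96 M [-0.001  0.089 -0.036] 0.0051
```

Call:
apply_moves --motion '[[[0,0.06,0],[0,0,0]],[[0,0,0],[0,0,0]]]'

```text
clock: 14.6
tcp_pos: [0.5459, -0.0549, 0.1767]
ee_rot: [-1.571, 0.0, 0.18]
wrist_force: [-0.6, 0.2, -6.1]
opening: 0.0048
```

```bash
python3 - <<'E'
from meas import *
st()
E
```

```text
clk 14.6 L 0.0012 S 0.0004 z 0.1767 rpy [-1.5709e+00  2.0000e-04  1.7990e-01] F nx -0.59 a 0.35 z -6.08 M [ 0.072  0.044 -0.013] 0.0048
```

Call:
apply_moves --motion '[[[0,0.04,0],[0,0,0]],[[0,0,0],[0,0,0]]]'

```text
clock: 14.8
tcp_pos: [0.5459, -0.0549, 0.1757]
ee_rot: [-1.571, 0.0, 0.18]
wrist_force: [-0.2, -0.4, -5.6]
opening: 0.0052
```

Call:
apply_moves --motion '[[[0,0.04,0],[0,0,0]],[[0,0,0],[0,0,0]]]'

```text
clock: 15.0
tcp_pos: [0.5459, -0.0549, 0.1747]
ee_rot: [-1.571, 0.0, 0.18]
wrist_force: [-0.0, 0.7, -4.7]
opening: 0.0054
```

```bash
python3 - <<'E'
from meas import *
st()
E
```

```text
clk 15.0 L 0.0012 S 0.0004 z 0.1747 rpy [-1.5708e+00  2.0000e-04  1.7980e-01] F nx 0.09 a 0.69 z -4.75 M [0.039 0.004 0.039] 0.0054
```

Call:
apply_moves --motion '[[[0,0.02,0],[0,0,0]],[[0,0,0],[0,0,0]]]'

```text
clock: 15.2
tcp_pos: [0.546, -0.0549, 0.1744]
ee_rot: [-1.571, -0.0, 0.18]
wrist_force: [-0.8, -0.8, -6.0]
opening: 0.0052
```

Call:
apply_moves --motion '[[[0,0.02,0],[0,0,0]],[[0,0,0],[0,0,0]]]'

```text
clock: 15.4
tcp_pos: [0.5461, -0.0549, 0.1742]
ee_rot: [-1.571, -0.0, 0.18]
wrist_force: [-1.6, 0.9, -1.6]
opening: 0.0053
```

```bash
python3 - <<'E'
from meas import *
st()
E
```

```text
clk 15.4 L 0.0014 S 0.0004 z 0.1742 rpy [-1.5711e+00 -2.0000e-04  1.7990e-01] F nx -1.41 a 1.21 z -1.63 M [-0.004  0.286 -0.028] 0.0053
```

Call:
apply_moves --motion '[[[0,0.01,0],[0,0,0]],[[0,0,0],[0,0,0]]]'

```text
clock: 15.6
tcp_pos: [0.5461, -0.0549, 0.1741]
ee_rot: [-1.571, -0.0, 0.18]
wrist_force: [-2.4, -0.6, -0.1]
opening: 0.0056
```

Call:
apply_moves --motion '[[[0,0,0],[0,0,0]],[[0,0,0],[0,0,0]],[[0,0,0],[0,0,0]],[[0,0,0],[0,0,0]]]' --jaw 0.35

```text
clock: 16.0
tcp_pos: [0.5463, -0.0549, 0.1738]
ee_rot: [-1.571, -0.001, 0.18]
wrist_force: [0.6, 0.0, 0.0]
opening: 0.0556
```

```bash
python3 - <<'E'
from meas import *
s,o=measure("c"); st()
for n,(r0,r1,c0,c1) in {"side":(110,250,230,370)}.items():
    x=cv2.imread(f"pics/{n}_c.png")[r0:r1,c0:c1]
    cv2.imwrite(f"pics/{n}_cc.png",cv2.resize(x,None,fx=4,fy=4,interpolation=cv2.INTER_CUBIC))
E
```

```text
clk 16.0 tcp [ 0.5463 -0.0549  0.1738] [-1.5711e+00 -8.0000e-04  1.7980e-01] F [0.6  0.05 0.05] M [ 0.014 -0.027 -0.028] 0.0556
side green 957 [[0.5045, -0.0592, 0.0447], [0.548, -0.0488, 0.0875], [0.5959, -0.0221, 0.206]]
top green 2 [[0.6583, 0.4826, 0.0086], [0.6686, 0.4972, 0.0091], [0.6789, 0.5117, 0.0097]]
clk 16.1 L 0.0014 S 0.0004 z 0.1736 rpy [-1.571e+00 -4.000e-04  1.798e-01] F nx 0.01 a 0.15 z 0.54 M [-0.036  0.02   0.006] 0.0557
```

View pics/side_cc.png

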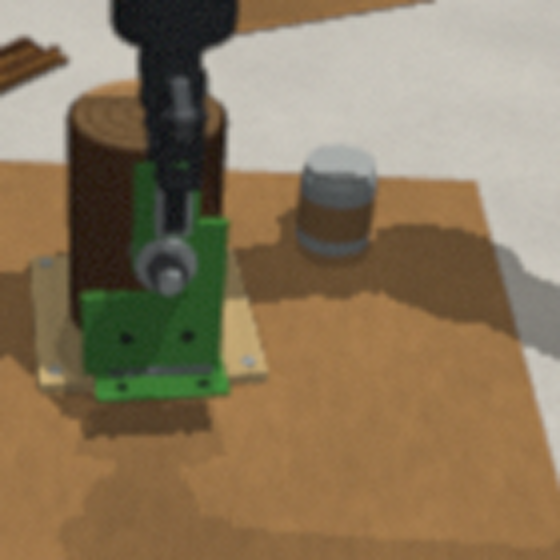

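Call:
apply_moves --motion '[[[0,-0.2,0],[0,0,0]],[[0,-0.5,0],[0,0,0]],[[0,-0.8,0],[0,0,0]],[[0,-0.8,0],[0,0,0]],[[0,-0.8,0],[0,0,0]],[[0,-0.8,0],[0,0,0]],[[0,-0.8,0],[0,0,0]],[[0,0,0],[0,0,0]]]'

```text
clock: 16.9
tcp_pos: [0.548, -0.0545, 0.2951]
ee_rot: [-1.573, -0.007, 0.18]
wrist_force: [0.4, 0.6, -0.2]
opening: 0.0559
```

Call:
apply_moves --motion '[[[-0.6,0,0],[0,0,0]],[[-1,0,0],[0,0,0]],[[-1,0,0],[0,0,0]],[[-1,0,0],[0,0,0]],[[-1,0,0],[0,0,0]],[[-0.4,0,0],[0,0,0]],[[0,0,0],[0,0,0]],[[0,0,0],[0,0,0]]]'

```text
clock: 17.7
tcp_pos: [0.4238, -0.077, 0.2913]
ee_rot: [-1.571, -0.001, 0.18]
wrist_force: [-0.2, 0.5, 0.3]
opening: 0.0554
```

```bash
python3 - <<'E'
from meas import *
s,o=measure("d"); st()
ims=[]
for n,(r0,r1,c0,c1) in {"side":(110,250,230,370),"top":(150,270,210,330)}.items():
    x=cv2.imread(f"pics/{n}_d.png")[r0:r1,c0:c1]
    ims.append(cv2.resize(x,(400,400),interpolation=cv2.INTER_CUBIC))
cv2.imwrite("pics/d.png",np.hstack(ims))
for n in o:
    P=o[n][2]; S=(P[:,:2]-nk)@a; L=(P[:,:2]-nk)@nx
    k=(abs(L)<.1)&(abs(S)<.05)&(P[:,2]>.03); P,S,L=P[k],S[k],L[k]
    print(n,len(P),"z",np.percentile(P[:,2],[0.5,99.5]))
    for lo,hi in((.055,.075),(.075,.105),(.14,.16),(.17,.206)):
        k=(P[:,2]>lo)&(P[:,2]<hi)
        if k.sum()>8:print(lo,hi,k.sum(),"S",np.round(np.percentile(S[k],[5,50,95]),4),"L",np.round(np.percentile(L[k],[1,99]),4))
for nn in("tin","glue","twig_cup"):
    q=arm.trace("top",nn)
    if q: print(nn,q[0]["bbox"])
E
```

```text
clk 17.7 tcp [ 0.4238 -0.077   0.2913] [-1.5711e+00 -1.3000e-03  1.8020e-01] F [-0.25  0.51  0.26] M [ 0.004 -0.014  0.014] 0.0554
side green 1168 [[0.5045, -0.0597, 0.0449], [0.5441, -0.0502, 0.0968], [0.5934, -0.0229, 0.2086]]
top green 573 [[0.501, -0.086, 0.0112], [0.5342, -0.0522, 0.0489], [0.6325, 0.4708, 0.213]]
clk 17.8 L -0.1226 S 0.0010 z 0.2911 rpy [-1.5703e+00 -8.0000e-04  1.8090e-01] F nx -0.47 a 0.51 z -0.29 M [0.018 0.046 0.013] 0.0559
side 1165 z [0.0445627  0.21021689]
0.055 0.075 182 S [0.0023 0.0044 0.007 ] L [-0.0385  0.0503]
0.075 0.105 295 S [0.0025 0.0045 0.0063] L [-0.0372  0.0529]
0.14 0.16 58 S [0.0022 0.0045 0.006 ] L [-0.0367  0.0198]
0.17 0.206 193 S [0.0024 0.0043 0.0067] L [-0.0195  0.0195]
top 562 z [0.04298453 0.21295299]
0.075 0.105 13 S [0.0021 0.0023 0.0025] L [-0.0376  0.0423]
0.14 0.16 13 S [0.0023 0.0026 0.022 ] L [-0.0363  0.0169]
0.17 0.206 21 S [0.0002 0.0024 0.0026] L [-0.0399  0.0196]
tin [362.3, 244.0, 35.4, 32.8]
glue [171.3, 119.7, 29.1, 29.4]
twig_cup [90.6, 119.6, 35.3, 31.2]
```

View pics/d.png

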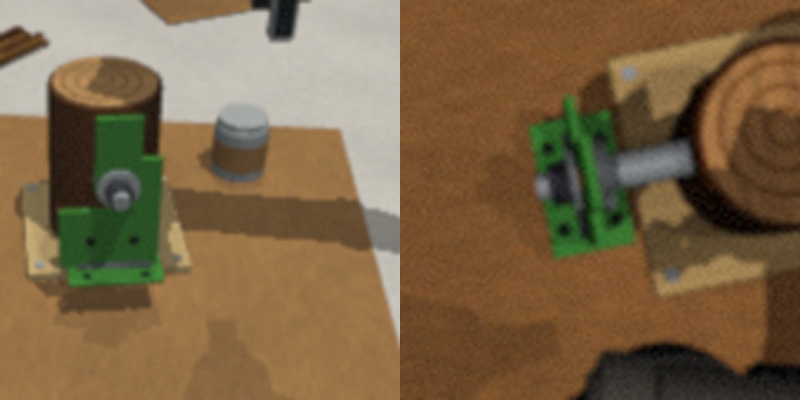

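```bash
python3 - <<'E'
from cell import arm
print(arm.close_job())
E
```

```text
the job is handed in; nothing more can be done
None
```

The green hanger is hanging on the bolt by itself, and I handed the job in at about 18 s of the 54 s allowed.

**What I did:**
- I gripped the hanger by its tab.
- I raised the sill until it touched the neck's underside. That puts the bolt's axis at about z = 0.140 m, roughly 10 mm below nominal.
- I backed off about 1.5 mm and slid the slot in until its closed end touched the neck with about 3 N.
- I eased back about 1.5 mm to centre the notch and let the hanger down. The wrist load dropped from about 6 N to 0.
- I released it and moved the arm clear.

**Last checks:**
- **Plumb:** the plate face and edges show no measurable lean from bottom to top in the side camera.
- **Seated:** the foot's underside measured about 0.044 m, against 0.043 m expected when the hanger is fully seated.
- **Between collar and washer:** the top view shows the plate between them.
- **Forces:** the highest wrist force I read was about 17 N, while feeling for the neck. With the arm away it read about 0.
- **Other objects:** the tin, glue bottle and twig cup were found where they started, to within a few pixels.

**Disagreement:** the cameras put the bolt axis up to 2 mm higher than touch did, and they differed from each other by about 2 mm along the bolt. I used touch for height and depth, and camera differences for centring in the gap.

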